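# Clamp a driftwood block in the gluing jig with the inner knob only

## Task

Stand the driftwood block flat in the gluing jig, between the grey sliding jaw and the blue fence with its long side along them, and let go of it. Then close the jaw by turning only the small inner knob clockwise until the block is held snugly with a gentle pinch of about 10 N (never more than 20 N, the wood is soft), and let go of the knob. The large outer ring under the knob is already set: do not drag it round, do not push the jaw by hand, and leave the jar, the paint pot and the brush where they are.

Things in the scene. Friction and masses are not known exactly. Their poses are not given: they have to be found in the camera images.
- driftwood: Loose brown driftwood block with dark grain lines on top, 54 mm long (its x) x about 30 mm thick (its y, pinched by the jaw) x 34 mm high, about 60 g. Origin: centre of the underside. Grip it by the two 54 mm-apart end faces, so the fingers stay clear of jaw and fence.
- jig: Fixed plywood base 120 mm (x) x 270 mm (y) x 18 mm thick on the table, at some yaw; origin: centre of its underside. Its bare upper face, at z = 18 mm, is the bed the block stands on. A grey gear housing 80 x 80 mm, centred at (0, -78) mm, rises to z = 63 mm and carries knob and ring on a vertical axis. Jaw and blue fence face each other along the jig's y.
- jaw: Aluminium sliding jaw with black rubber face, 34 mm wide, 22 mm high, on a carriage with stiff springs (6 N per mm), driven toward the fence (jig +y) by the inner knob through a rack, 12 mm per rad. Origin: bottom centre of its rubber face, 18 mm above the jig's underside. To be moved by the knob only.
- jaw_face (a point): Top centre of the jaw's rubber face (the plane that meets the block), 40 mm above the jig's underside.
- inner_knob (a joint): Angle of the inner knob, rad, 0 to 3, growing clockwise from above, which closes the jaw 12 mm per rad; at first 0.4 to 0.87, closed after a turn of 0.7 to 2.4 rad (one or two grasps). Dry friction of 0.11 N m resists turning and holds the jaw when let go (a pinch over 9 N eases back to about 9 N). A 10 N pinch adds 0.12 N m and takes about 0.15 rad from first contact.
- knob_top (a point): Centre of the top of the inner knob: round, fluted, aluminium with a red line on top, 24 mm in diameter, 18 mm high, top 97.5 mm above the jig's underside; its underside is 1 mm above the outer ring's top. Grip it at any yaw from above, fingertips 3 mm or more above the ring (at most 15 mm below the knob's top).
- outer_ring: Black fluted outer ring, coaxial under the inner knob, 60 mm in diameter, 14 mm high, its flat top 19 mm below the knob's top. Origin: centre of its underside. It turns with 0.22 N m of friction and must stay as it is.
- ring_mark (a point): White mark on the ring's top face, 24 mm from the axis; it shows if the ring has turned.
- jar: Bystander: glass jar with brass lid, 66 mm diameter, 85 mm high, origin under its centre.
- paint_pot: Bystander: small white-capped pot, 52 mm diameter, 75 mm high, origin under its centre.
- brush: Bystander: brush 170 mm long lying on the table, origin under its middle.
- fence_mid (a point): Fixed mark on the jig's bed at (0, 88, 18) mm in the jig, about under the fence. The blue fence (34 mm wide, 22 mm high, rubber face toward the jaw) is not measured: its face stands 81 to 95 mm along the jig's y, differing from run to run (the outer ring shifts it). The empty slot between the rubber faces is at first 38 to 57 mm wide.
Not all that is in view belongs to the job. Of the things that look like the driftwood, the middle-sized one is meant.

How it is judged (in metres and radians):
On the way, in this order (a step that is already met when the one before it is completed fails the run):
1. the block stands in the slot between jaw and fence, let go (y of driftwood in the frame of jig between 0.045 and 0.083 m and x of driftwood in the frame of jig between -0.015 and 0.015 m and z of driftwood in the frame of jig below 0.021 m and contact force between the fingers and driftwood below 0.1 N), for 0.2 s.
2. the jaw pinches the block with at least 4 N (contact force between jaw and driftwood above 4 N), for 0.2 s.
At the end, for the whole second after the job is handed in: The block stands flat on the jig's bed (within 3 mm), upright and square to the jaw (0.1 rad), within 18 mm of the jaw's middle, at rest and pinched by the jaw with 3 to 20 N; the ring's mark is within 3 mm of where it was (contact force between jaw and driftwood between 3 and 20 N and z of driftwood in the frame of jig between 0.015 and 0.021 m and x of driftwood in the frame of jig between -0.018 and 0.018 m and angle between driftwood's own z axis and vertical below 0.1 rad and angle between the y axis of driftwood and the y axis of jig, either way round below 0.1 rad and distance of ring_mark from where it was at the start of the episode below 0.003 m and linear speed of driftwood below 0.01 m/s); the robot touches nothing.
It fails at once if the outer ring was dragged round (its mark moved over 3 mm) (distance of ring_mark from where it was at the start of the episode above 0.003 m).
It fails at once if the soft wood was pinched with over 20 N (contact force between jaw and driftwood above 20 N).
It fails at once if the jaw was pushed by the fingers (over 6 N) (contact force between the fingers and jaw above 6 N).
It fails at once if a bystander was moved over 15 mm (distance of any of jar, paint_pot, brush from where it was at the start of the episode above 0.015 m).
It also fails if it takes over 72 s, if anything falls off the work surface, if the arm or the gripper's body presses on something with over 40 N, if the wrist force passes 120 N, or if a joint passes its speed limit or range.

## Robot

A 6-joint arm with a two-finger parallel gripper is mounted at the origin on the work surface. World frame = base frame: x ahead of the robot, y to its left, z up, the work surface at z = 0. Lengths are in m, angles in degrees, forces in N, time in s.
With the tool pointing down it reaches from about 0.275 to 0.725 m from the base axis. Payload 5.6 kg.
Tool frame: the origin (TCP) lies midway between the tips of the shut fingers; the grasp point (between the pads) lies 19 mm behind it; z points along the fingers, y is the line along which they close (so a half turn about z gives the same grasp; the last joint's range is limited). The gripper opens to 85 mm and grips with 20 to 120 N. Pads are 22 mm wide; open, the fingers measure 114 mm over their backs; the gripper's body (76 mm by 85 mm) begins 54 mm behind the grasp point. The pads swing forward as they close: fully open they stand 13 mm farther back than shut.
Start: joints at [79.389, 14.616, 6.199, 0, -81.583, -16.306], TCP at [0.249, 0.49, 0.231] pointing down, gripper open.
Joint ranges: [-168.99, 168.99], [-69.2, 112.95], [-62.41, 85.93], [-164.36, 98.24], [-168.68, -3.75], [-174.98, 174.98]. Speed limits (degrees/s): [147.25, 147.25, 180, 180, 180, 180].

## Interface

Orientations are given as [roll, pitch, yaw] about the fixed x, y, z axes, in that order (R = Rz(yaw) Ry(pitch) Rx(roll)).
In Python, from bench import bot gives the robot as it stands. The module is installed in compiled form; this text tells all that it offers.
- The arm moves only by the tool step_arm, never from a script. Its argument "commands" is a list of rows, each an object with "linear": the shift along the world's x, y, z in m, a list of three; "twist": the turn about the world's z in rad. A call has 1 to 10 rows; each row shifts and turns the commanded pose from where the row before left it; what a row does not reach is not made up. A row lasts 1/8 s, in which the tool goes at most 62.5 mm and 10.7 degrees, less where a joint would pass 70% of its speed; a pose out of reach is approached as far as the arm can. A call with a gripper value outside its range is refused whole. "jaw" is the opening, from 0 (shut) to 1 (fully open), set as the call begins (left out, the last holds). The fingers move at their own pace and stop on an object; "newtons" is the grip in N (left out, the last holds). Time passes only in rows, so rows that do not move let the fingers close. It gives the time, the measured TCP pose, the force, the opening and the grip force at its end, in the units of the state.
- bot.get_obs(): the state, without advancing time (a new reading comes with each control period).
- bot.grab_frame(name): name is "scene" or "top" or "wrist"; returns a dict with "image" (400x640x3 uint8, blue, green, red), "range_z" (400x640 float32, m along the optical axis (not along the pixel's ray), 0 where there is no reading), "vertical_fov" (degrees; the focal length in pixels is half the picture's height over the tangent of half this angle, whatever the lens; pixels are square), "cx", "cy" (the principal point, pixels), "extrinsics" (4x4, takes a point from world to camera coordinates); the wrist camera has in their place "mount" (4x4, takes a point from camera to tool coordinates, whose origin is the TCP and whose axes are the flange's). Camera axes: x right, y down, z forward; pixel columns grow to the right and rows downward; lengths in m; the calibration is good to about 2 mm. The wrist camera is an equidistant fisheye: a pixel r from the principal point sees the ray r / f radians off the axis. A picture is of the moment at which its call begins: read the wrist's pose just before it.
- bot.job_done(): hands the job in; it is judged then, once.
The state is a dict: "t": time; "joint_positions": joint angles; "joint_velocities": joint speeds; "joint_efforts": joint torques, N m; "ee_pos": TCP position; "ee_rot": TCP orientation; "contact_force": force on the tool from outside, world axes, zero at the start; "moment": the same for the moment, N m; "gripper_width": finger opening in m; "grip_force": force on a finger pad.
Only numpy, scipy, OpenCV 4.12 (cv2) and the standard library are available. Lean on these libraries where they do the work, as an engineer would, in place of code of your own. Each camera call takes 0.05 s, during which the arm holds its last target. There are 200 camera calls.

## Working session

There is one attempt and no reset: what is moved stays moved. The work goes in short steps, Python scripts to look and compute and a tool call to move; the robot and the scene stay as the last step left them, time stands still between calls to the robot, and variables do not carry over. Pictures are saved under pics/ and viewed, at most 10 in all, crops included, and the job is handed in when it is done.

Besides the shell and the picture viewer there is one more tool, called after "Emit:" as name(argument=value, ...) on one line, values as JSON. step_arm: Moves the arm, as the interface text tells. Its arguments: {"type":"object","properties":{"commands":{"type":"array"},"jaw":{"type":"number"},"newtons":{"type":"number"}},"required":["commands"]}

```bash
mkdir -p pics; cat > h.py <<'E'
import numpy as np,cv2,pickle
from bench import bot
from scipy.spatial.transform import Rotation as R
def grab(n):
    o=bot.get_obs(); f=bot.grab_frame(n); f['obs']=o; pickle.dump(f,open(f'{n}.pkl','wb')); return f
def foc(f): return f['image'].shape[0]/2/np.tan(np.radians(f['vertical_fov'])/2)
def cloud(f):
    "world xyz per pixel for a pinhole camera"
    z=f['range_z'];v,u=np.mgrid[:z.shape[0],:z.shape[1]];k=foc(f)
    P=np.stack([(u-f['cx'])/k*z,(v-f['cy'])/k*z,z],-1)
    E=np.linalg.inv(f['extrinsics']);W=P@E[:3,:3].T+E[:3,3];W[z==0]=np.nan;return W
def onplane(f,uv,h):
    k=foc(f);E=np.linalg.inv(f['extrinsics']);uv=np.atleast_2d(uv).astype(float)
    d=np.c_[(uv[:,0]-f['cx'])/k,(uv[:,1]-f['cy'])/k,np.ones(len(uv))]@E[:3,:3].T
    return E[:3,3]+d*((h-E[2,3])/d[:,2])[:,None]
E
python3 - <<'E'
from h import *
for n in('top','scene'):
    f=grab(n);cv2.imwrite(f'pics/{n}.png',f['image']);print(n,f['vertical_fov'],f['cx'],f['cy'],np.linalg.inv(f['extrinsics'])[:3].round(3).tolist())
o=bot.get_obs();print(o['t'],o['ee_pos'],o['ee_rot'],o['gripper_width'])
E
```

```text
top 51.57966498996495 328.81811348686836 194.97549861793627 [[-0.018, -0.981, 0.193, 0.403], [-0.999, 0.023, 0.025, -0.041], [-0.029, -0.192, -0.981, 0.997]]
scene 43.417647255482336 322.01623638810514 195.88334876632214 [[-0.778, 0.498, -0.384, 1.002], [0.629, 0.624, -0.464, 0.433], [0.009, -0.602, -0.798, 0.945]]
0.1 [0.2487386  0.49002307 0.23048786] [ 1.79900394e+02 -3.58253162e-03 -2.69227920e+01] 0.08534231003459487
```

View pics/top.png

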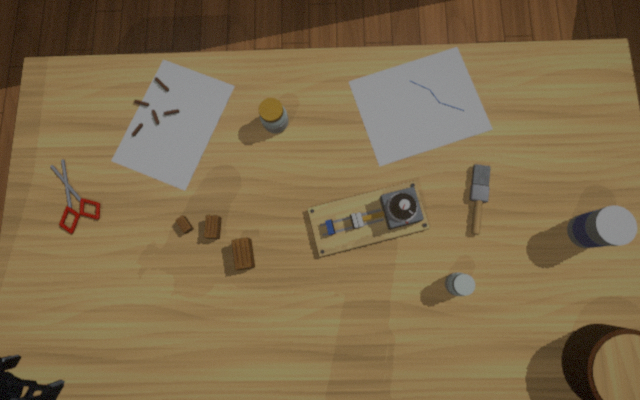

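View pics/scene.png

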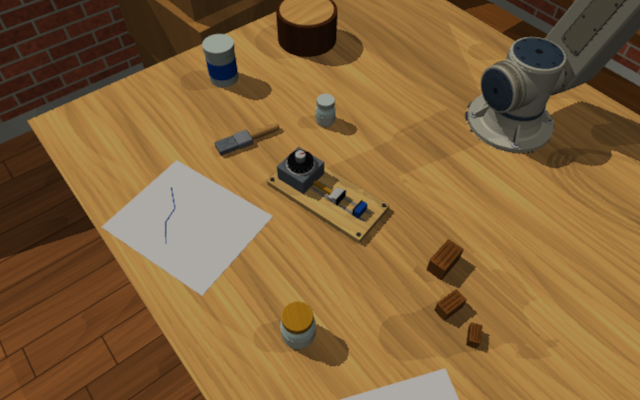

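The top view has three look-alike blocks: small (184,226), middle (212,227) and big (243,254). The middle one at (212,227) fits "middle-sized". I'll check it by dimensions and a crop. The jig is at about (367,218), with its knob at (403,206), jaw at (358,220) and fence at (329,227).

```bash
python3 - <<'E'
from h import *
f=pickle.load(open('top.pkl','rb'));W=cloud(f);im=f['image']
hsv=cv2.cvtColor(im,cv2.COLOR_BGR2HSV)
z=W[...,2]
def rect(m,name):
    p=W[m][:,:2].astype(np.float32)*1000
    r=cv2.minAreaRect(p);print(name,m.sum(),'c',np.round(r[0],1),'size',np.round(r[1],1),'ang',round(r[2],1),'z',np.round(np.nanpercentile(W[m][:,2],[5,50,95])*1000,1))
print('table z',np.nanmedian(z[300:380,200:400]), 'jig', z[232:236,380:384].mean())
# blocks: raised things in box
roi=np.zeros(z.shape,bool);roi[205:280,165:265]=True
n,l,s,c=cv2.connectedComponentsWithStats((roi&(z>0.012)).astype(np.uint8))
for i in range(1,n):
    if s[i,4]<30: continue
    m=l==i; top=m&(z>np.nanpercentile(z[m],90)-0.006)
    print(c[i].round(0));rect(m,'all');rect(top,'top')
roi[:]=False;roi[175:262,298:435]=True
rect(roi&(z>0.011)&(z<0.024),'bed');rect(roi&(z>0.057)&(z<0.068),'housing');rect(roi&(z>0.09),'knob')
rect(roi&(z>0.0725)&(z<0.085),'ring')
b=roi&(hsv[...,0]>100)&(hsv[...,0]<130)&(hsv[...,1]>120)&(z>0.03);rect(b,'blue')
jm=roi&(z>0.032)&(z<0.046);n,l,s,c=cv2.connectedComponentsWithStats(jm.astype(np.uint8))
for i in range(1,n):
    if s[i,4]>15:print(c[i].round(0));rect(l==i,'comp')
a=cv2.resize(im[200:280,165:265],None,fx=4,fy=4,interpolation=cv2.INTER_CUBIC)
b=cv2.resize(im[180:260,300:430],None,fx=3.5,fy=4,interpolation=cv2.INTER_CUBIC)
b=cv2.resize(im[180:260,300:400],None,fx=4,fy=4,interpolation=cv2.INTER_CUBIC)
cv2.imwrite('pics/crop.png',np.clip(np.hstack([a,b])*1.5,0,255).astype(np.uint8))
E
```

```text
table z 7.312733818254369e-05 jig 0.019325707737994635
[183. 223.]
all 174 c [533.3 335.2] size [39.8 22.3] ang 33.6 z [15.4 24.1 27.8]
top 148 c [533.4 335.4] size [39.8 21.4] ang 35.6 z [21.8 24.5 27.8]
[211. 226.]
all 343 c [524.7 263.8] size [31.2 53.8] ang 87.0 z [18.3 33.7 36.9]
top 283 c [524.1 263.8] size [31.2 52.6] ang 87.0 z [31.6 34.2 37. ]
[242. 253.]
all 599 c [459.6 187.9] size [70.2 39.8] ang 8.4 z [21.6 44.1 47.1]
top 507 c [459.7 187.9] size [70.  39.3] ang 8.8 z [41.6 44.5 47.2]
bed 3954 c [ 538.6 -107. ] size [120.2 270.4] ang 13.3 z [14.9 17.9 20.8]
housing 637 c [ 556.1 -182.6] size [79.9 80.7] ang 13.6 z [59.7 62.7 66. ]
knob 96 c [ 556.1 -182.4] size [23.  21.9] ang 26.7 z [ 93.1  97.2 100. ]
ring 470 c [ 556.5 -182.8] size [60.1 59.5] ang 12.3 z [75.  78.2 80.9]
blue 60 c [515.  -17.1] size [28.8 10.7] ang 12.9 z [37.  40.6 42.9]
[355. 220.]
comp 123 c [531.9 -79.5] size [33.6 25.4] ang 12.9 z [32.3 39.8 42.4]
[386. 221.]
comp 17 c [ 526.3 -149. ] size [37.4  3.3] ang 19.1 z [35.6 38.7 45.1]
[330. 226.]
comp 108 c [517.4 -17.2] size [34.3 16.4] ang 12.9 z [37.  40.5 42.9]
```

View pics/crop.png

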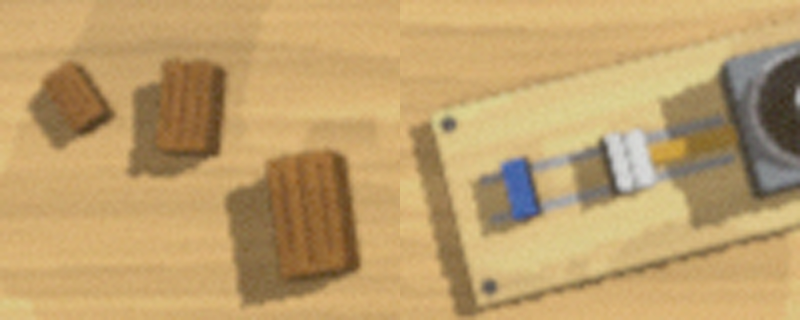

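The middle block measures 31 x 53 x 34 mm, so it is the driftwood, at (524,264) with its long axis at about -3°. The jig is centred at about (538.6,-107) with yaw 13.3°. Jaw face is at about y 41 and fence at about 84. Moving above the block.

Emit:
step_arm(commands=[{"linear": [0.0345,-0.0283,-0.0138],"twist": -0.144},{"linear": [0.0345,-0.0283,-0.0138],"twist": -0.144},{"linear": [0.0345,-0.0283,-0.0138],"twist": -0.144},{"linear": [0.0345,-0.0283,-0.0138],"twist": -0.144},{"linear": [0.0345,-0.0283,-0.0138],"twist": -0.144},{"linear": [0.0345,-0.0283,-0.0138],"twist": -0.144},{"linear": [0.0345,-0.0283,-0.0138],"twist": -0.144},{"linear": [0.0345,-0.0283,-0.0138],"twist": -0.144},{"linear": [0,0,0],"twist": 0}], jaw=1)

```text
t: 1.23
ee_pos: [0.5257, 0.2614, 0.1186]
ee_rot: [179.8, -0.2, -93.2]
contact_force: [-1.2, -0.5, -0.3]
gripper_width: 0.0853
grip_force: 0.0
```

```bash
cat >> h.py <<'E'
def wcloud(f):
    "world xyz per pixel for the fisheye wrist camera"
    z=f['range_z'];v,u=np.mgrid[:z.shape[0],:z.shape[1]];k=foc(f)
    x,y=u-f['cx'],v-f['cy'];r=np.hypot(x,y)+1e-9;t=np.tan(np.minimum(r/k,1.4))
    P=np.stack([x/r*t*z,y/r*t*z,z],-1);M=f['mount'];o=f['obs']
    T=P@M[:3,:3].T+M[:3,3];W=T@R.from_euler('xyz',o['ee_rot'],degrees=True).as_matrix().T+o['ee_pos'];W[z==0]=np.nan;return W
E
python3 - <<'E'
from h import *
f=grab('wrist');cv2.imwrite('pics/w1.png',f['image']);W=wcloud(f);o=f['obs'];print(o['t'],o['ee_pos'],o['ee_rot'],f['mount'].round(3).tolist(),f['vertical_fov'])
z=W[...,2];m=(z>0.026)&(z<0.040)&(np.hypot(W[...,0]-.524,W[...,1]-.264)<.045)
print(m.sum(),cv2.minAreaRect(W[m][:,:2].astype(np.float32)*1000),np.nanmedian(z[m]))
E
```

```text
1.225 [0.52567839 0.26135611 0.11861419] [ 1.79823742e+02 -1.57392327e-01 -9.32118542e+01] [[-0.001, -0.951, -0.308, 0.08], [1.0, -0.001, -0.0, 0.001], [-0.0, -0.308, 0.951, -0.143], [0.0, 0.0, 0.0, 1.0]] 65.70646984690485
2621 ((525.5215454101562, 262.57818603515625), (31.04454231262207, 54.3139533996582), 87.23546600341797) 0.0345324198010781
```

View pics/w1.png

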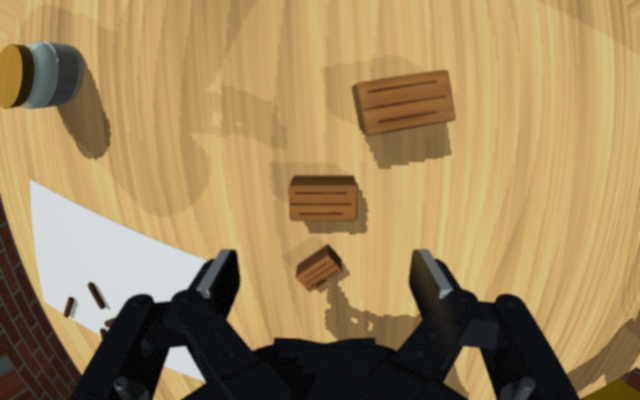

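The wrist view shows the middle block at (323,198), between the fingers' planes. From close by it measures (525.5,262.6). Descend and grip.

Emit:
step_arm(commands=[{"linear": [0,0.001,-0.03],"twist": 0.007},{"linear": [0,0,-0.03],"twist": 0},{"linear": [0,0,-0.03],"twist": 0},{"linear": [0,0,-0.022],"twist": 0},{"linear": [0,0,0],"twist": 0}])

```text
t: 1.9
ee_pos: [0.5233, 0.265, 0.0076]
ee_rot: [179.8, -0.1, -92.4]
contact_force: [-0.7, -0.0, 0.8]
gripper_width: 0.0852
grip_force: 0.0
```

Emit:
step_arm(commands=[{"linear": [0,0,0],"twist": 0},{"linear": [0,0,0],"twist": 0},{"linear": [0,0,0],"twist": 0},{"linear": [0,0,0],"twist": 0},{"linear": [0,0,0],"twist": 0},{"linear": [0,0,0],"twist": 0}], jaw=0, newtons=30)

```text
t: 2.65
ee_pos: [0.5258, 0.2659, 0.0105]
ee_rot: [-179.9, 0.1, -92.5]
contact_force: [-0.7, 0.9, 6.4]
gripper_width: 0.0535
grip_force: 33.1
```

Emit:
step_arm(commands=[{"linear": [0,0,0.03],"twist": 0},{"linear": [0,0,0.04],"twist": 0},{"linear": [0,0,0.03],"twist": 0},{"linear": [0,-0.04,0],"twist": 0.04},{"linear": [0,-0.045,0],"twist": 0.04},{"linear": [0,-0.045,0],"twist": 0.04},{"linear": [0,-0.045,0],"twist": 0.04},{"linear": [0,-0.045,0],"twist": 0.04},{"linear": [0,-0.045,0],"twist": 0.04},{"linear": [0,-0.044,0],"twist": 0.03}])

```text
t: 3.9
ee_pos: [0.5247, -0.0455, 0.1092]
ee_rot: [-180.0, 0.0, -77.0]
contact_force: [-0.2, 0.1, -0.0]
gripper_width: 0.0535
grip_force: 32.3
```

Emit:
step_arm(commands=[{"linear": [0,0,0],"twist": 0},{"linear": [0,0,0],"twist": 0}])

```text
t: 4.15
ee_pos: [0.5249, -0.044, 0.109]
ee_rot: [-180.0, 0.0, -77.1]
contact_force: [-0.5, -0.3, -1.0]
gripper_width: 0.0535
grip_force: 32.3
```

```bash
cat > look.py <<'E'
from h import *
f=grab('wrist');W=wcloud(f);o=f['obs'];print(o['t'],o['ee_pos'].round(4),o['ee_rot'].round(2),o['gripper_width'])
im=f['image'];hsv=cv2.cvtColor(im,cv2.COLOR_BGR2HSV);z=W[...,2]
c=np.array([.5386,-.107]);a=np.radians(13.3);ex=np.array([np.cos(a),np.sin(a)]);ey=np.array([-ex[1],ex[0]])
J=np.stack([(W[...,:2]-c)@ex,(W[...,:2]-c)@ey],-1)*1000
def rect(m,n):
    if m.sum()<20: print(n,m.sum());return
    p=J[m].astype(np.float32);print(n,m.sum(),np.round(cv2.minAreaRect(p)[1],1),'ang',round(cv2.minAreaRect(p)[2],1),'x',np.percentile(p[:,0],[1,50,99]).round(1),'y',np.percentile(p[:,1],[1,50,99]).round(1),'z',np.median(z[m]).round(4))
b=(hsv[...,0]>100)&(hsv[...,0]<130)&(hsv[...,1]>120)&(z>.037)&(z<.044)&(abs(J[...,0])<25);rect(b,'fence')
j=(z>.037)&(z<.043)&(abs(J[...,0])<22)&(J[...,1]>10)&(J[...,1]<60)&(hsv[...,1]<90);rect(j,'jaw')
j=(z>.035)&(z<.046)&(abs(J[...,0])<22)&(J[...,1]>60)&(J[...,1]<110);rect(j,'fence(any)')
br=(hsv[...,0]<22)&(hsv[...,1]>100)&(z>o['ee_pos'][2]+.005)&(abs(J[...,0])<40)&(J[...,1]>20)&(J[...,1]<110);rect(br,'block')
E
python3 look.py; python3 -c "
from h import *
cv2.imwrite('pics/w2.png',pickle.load(open('wrist.pkl','rb'))['image'])"
```

```text
4.15 [ 0.5249 -0.044   0.109 ] [-1.7999e+02  2.0000e-02 -7.7100e+01] 0.053456623232443955
fence 0
jaw 922 [13.4 33.9] ang 89.6 x [-16.8  -0.1  16.7] y [25.5 31.5 38.6] z 0.0409
fence(any) 0
block 8907 [31.1 80.3] ang 88.9 x [-35.    0.1  31.6] y [46.1 55.  75.4] z 0.1329
```

View pics/w2.png

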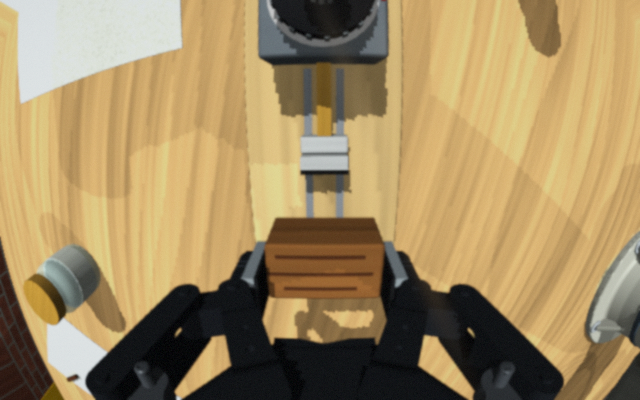

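```bash
cat >> look.py <<'E'
j=(z>.036)&(z<.046)&(abs(J[...,0])<14)&(J[...,1]>10)&(J[...,1]<60);rect(j,'jaw+rubber')
zt=np.nanmax(z[br&(abs(J[...,0])<15)]);t=br&(abs(J[...,0])<20)&(z>np.nanpercentile(z[br&(abs(J[...,0])<20)],95)-.004);rect(t,'blocktop')
t=br&(abs(J[...,0])<20)&(z<np.nanpercentile(z[br&(abs(J[...,0])<20)],10));rect(t,'block low edge')
E
python3 look.py
python3 - <<'E'
from h import *
f=grab('top');f0=f;W=cloud(f);im=f['image'];z=W[...,2]
c=np.array([.5386,-.107]);a=np.radians(13.3);ex=np.array([np.cos(a),np.sin(a)]);ey=np.array([-ex[1],ex[0]])
# first picture re-grabbed is occluded; use colour profile from saved png along jig y at height .040
im=cv2.imread('pics/top.png');ys=np.arange(26,106,2);P=np.c_[c+ys[:,None]/1000*ey,np.full(len(ys),.040)]
E=f['extrinsics'];C=P@E[:3,:3].T+E[:3,3];k=foc(f);uv=C[:,:2]/C[:,2:]*k+[f['cx'],f['cy']]
for y,(u,v) in zip(ys,uv): print(y,(round(u,1),round(v,1)),im[int(round(v)),int(round(u))].tolist(),end='; ')
E
```

```text
4.2 [ 0.525  -0.0435  0.1089] [-1.7999e+02  1.0000e-02 -7.7050e+01] 0.05337367734657504
fence 0
jaw 929 [14. 34.] ang 89.9 x [-16.6   0.1  16.8] y [25.5 31.8 39. ] z 0.041
fence(any) 0
block 8913 [31.3 79.9] ang 89.7 x [-35.3   0.3  30.9] y [46.5 55.4 75.8] z 0.1328
jaw+rubber 805 [14. 28.] ang 89.8 x [-13.8  -0.5  13.4] y [25.5 32.  39.2] z 0.041
blocktop 5146 [31. 40.] ang 90.0 x [-19.5   0.2  19.5] y [46.8 59.  76. ] z 0.133
block low edge 641 [ 2.1 39.9] ang 89.7 x [-19.7   0.2  19.7] y [46.3 47.1 47.9] z 0.1189
26 (np.float64(357.2), np.float64(218.7)) [127, 131, 129]; 28 (np.float64(356.3), np.float64(218.9)) [127, 128, 128]; 30 (np.float64(355.5), np.float64(219.1)) [127, 128, 128]; 32 (np.float64(354.7), np.float64(219.3)) [137, 138, 139]; 34 (np.float64(353.8), np.float64(219.5)) [136, 138, 139]; 36 (np.float64(353.0), np.float64(219.8)) [120, 120, 120]; 38 (np.float64(352.2), np.float64(220.0)) [62, 67, 70]; 40 (np.float64(351.4), np.float64(220.2)) [34, 52, 59]; 42 (np.float64(350.5), np.float64(220.4)) [34, 52, 59]; 44 (np.float64(349.7), np.float64(220.6)) [50, 75, 88]; 
[... 1016 characters left out ...]
 [83, 120, 139]; 82 (np.float64(333.9), np.float64(224.7)) [74, 110, 128]; 84 (np.float64(333.0), np.float64(224.9)) [59, 78, 90]; 86 (np.float64(332.2), np.float64(225.1)) [71, 52, 48]; 88 (np.float64(331.4), np.float64(225.3)) [109, 68, 51]; 90 (np.float64(330.5), np.float64(225.5)) [109, 67, 50]; 92 (np.float64(329.7), np.float64(225.8)) [113, 67, 50]; 94 (np.float64(328.9), np.float64(226.0)) [110, 67, 46]; 96 (np.float64(328.0), np.float64(226.2)) [110, 64, 49]; 98 (np.float64(327.2), np.float64(226.4)) [107, 72, 57]; 100 (np.float64(326.4), np.float64(226.6)) [76, 79, 87]; 102 (np.float64(325.5), np.float64(226.8)) [76, 79, 87]; 104 (np.float64(324.7), np.float64(227.1)) [65, 89, 104];
```

Jaw face is at y≈40, fence at ≈84, and the held block spans 46.5–76.3 with x≈0 and square. Descending.

Emit:
step_arm(commands=[{"linear": [0,0,-0.025],"twist": 0},{"linear": [0,0,-0.025],"twist": 0},{"linear": [0,0,-0.012],"twist": 0},{"linear": [0,0,-0.01],"twist": 0},{"linear": [0,0,0],"twist": 0},{"linear": [0,0,0],"twist": 0}])

```text
t: 5.05
ee_pos: [0.5256, -0.0439, 0.0376]
ee_rot: [-179.9, -0.0, -77.0]
contact_force: [0.1, -1.2, 0.8]
gripper_width: 0.0538
grip_force: 32.3
```

```bash
python3 look.py; python3 -c "
from h import *
print(bot.get_obs()['contact_force'])"
```

```text
5.05 [ 0.5256 -0.0439  0.0376] [-1.7993e+02 -2.0000e-02 -7.7040e+01] 0.0538131178377614
fence 463 [ 7.1 33.1] ang 89.7 x [-15.9  -0.   16.1] y [91.7 94.9 98.1] z 0.0411
jaw 1958 [34.  13.9] ang 0.1 x [-16.3   0.1  16.6] y [25.5 31.4 38.6] z 0.041
fence(any) 581 [34.   8.6] ang 0.0 x [-16.4  -0.   16.8] y [91.  94.7 98.6] z 0.0411
block 8723 [79.6 30.7] ang 0.4 x [-33.5   0.7  29.8] y [46.  54.8 74.8] z 0.0615
jaw+rubber 2149 [27.9 22.1] ang 0.1 x [-13.7   0.1  13.7] y [25.5 33.4 47. ] z 0.041
blocktop 5060 [40.  30.3] ang 0.2 x [-19.6  -0.1  19.6] y [46.3 58.4 74.9] z 0.0617
block low edge 632 [ 1.8 39.9] ang 89.1 x [-19.7  -0.2  19.6] y [45.8 46.6 47.2] z 0.0475
[-0.40658323 -0.21740487 -0.37778318]
```

Emit:
step_arm(commands=[{"linear": [0,0.001,-0.005],"twist": 0},{"linear": [0,0,-0.003],"twist": 0},{"linear": [0,0,-0.001],"twist": 0},{"linear": [0,0,0],"twist": 0},{"linear": [0,0,0],"twist": 0}])

```text
t: 5.72
ee_pos: [0.525, -0.043, 0.0286]
ee_rot: [-180.0, -0.0, -77.0]
contact_force: [-2.2, 1.4, 5.1]
gripper_width: 0.0535
grip_force: 33.1
```

Contact with the bed (about 5 N up). Release.

Emit:
step_arm(commands=[{"linear": [0,0,0],"twist": 0},{"linear": [0,0,0],"twist": 0},{"linear": [0,0,0],"twist": 0},{"linear": [0,0,0],"twist": 0},{"linear": [0,0,0.02],"twist": 0},{"linear": [0,0,0.04],"twist": 0},{"linear": [0,0,0.05],"twist": 0},{"linear": [0,0,0.03],"twist": 0},{"linear": [0,0,0],"twist": 0},{"linear": [0,0,0],"twist": 0}], jaw=1)

```text
t: 6.98
ee_pos: [0.5244, -0.0429, 0.1671]
ee_rot: [179.9, 0.0, -77.1]
contact_force: [0.1, -0.1, 0.1]
gripper_width: 0.0856
grip_force: 0.0
```

```bash
sed -i 's/^br=.*/br=(hsv[...,0]<22)\&(hsv[...,1]>100)\&(z>.044)\&(z<.06)\&(abs(J[...,0])<40)\&(J[...,1]>20)\&(J[...,1]<110);rect(br,"block")/' look.py
cat >> look.py <<'E'
r=(z>.0745)&(z<.083)&(np.hypot(J[...,0],J[...,1]+78)<34);rect(r,'ring')
k=(z>.093)&(z<.102)&(np.hypot(J[...,0],J[...,1]+78)<20);rect(k,'knob');print(W[k].mean(0)) if k.sum() else 0
E
python3 look.py; python3 -c "
from h import *
cv2.imwrite('pics/w3.png',pickle.load(open('wrist.pkl','rb'))['image'])"
```

```text
6.975 [ 0.5244 -0.0429  0.1671] [ 1.7994e+02  3.0000e-02 -7.7060e+01] 0.08562286153582914
fence 495 [15.4 32. ] ang 89.5 x [-15.8   0.1  15.9] y [83.7 90.6 98.1] z 0.0411
jaw 581 [13.7 32.7] ang 89.7 x [-16.2  -0.3  16.3] y [25.7 31.8 39.1] z 0.041
fence(any) 655 [17.4 34. ] ang 88.4 x [-16.8   0.1  16.9] y [81.6 89.5 98.3] z 0.0411
block 2118 [29.9 53.5] ang 89.5 x [-25.7   0.3  26.4] y [47.1 60.4 76.3] z 0.0525
jaw+rubber 601 [22.6 27.5] ang 90.0 x [-13.6   0.5  13.8] y [25.8 33.5 48.1] z 0.0411
blocktop 1494 [40.  29.3] ang 0.0 x [-19.4  -0.1  19.6] y [47.7 61.4 76.3] z 0.0526
block low edge 160 [29.8 39.6] ang 89.7 x [-19.4   0.2  19.7] y [46.8 47.9 75.2] z 0.0464
ring 2682 [40.3 61.7] ang 89.5 x [-29.   -0.3  28.4] y [-89. -68. -51.] z 0.079
knob 649 [15.7 24.3] ang 87.1 x [-11.6   0.2  11.6] y [-82.8 -76.3 -68.2] z 0.098
[ 0.55599994 -0.18092718  0.09782395]
```

View pics/w3.png

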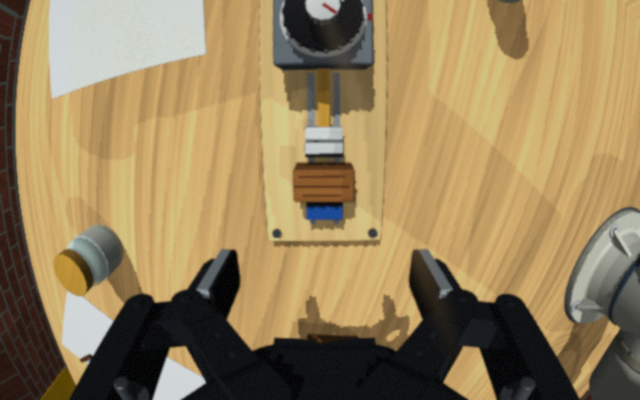

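The block stands square in the slot, spanning y 47–76.5 and x 0, let go. In the wrist view it is at (324,183), the knob at (323,8) with its red line, and the fence at (324,212). Next, over the knob at (556.2,-182.5).

Emit:
step_arm(commands=[{"linear": [0.008,-0.035,0],"twist": 0},{"linear": [0.008,-0.035,0],"twist": 0},{"linear": [0.008,-0.035,0],"twist": 0},{"linear": [0.0078,-0.0346,0],"twist": 0},{"linear": [0,0,-0.02],"twist": 0},{"linear": [0,0,-0.02],"twist": 0},{"linear": [0,0,0],"twist": 0},{"linear": [0,0,0],"twist": 0}])

```text
t: 8.02
ee_pos: [0.5569, -0.1827, 0.1282]
ee_rot: [180.0, -0.0, -77.0]
contact_force: [-0.3, -0.6, 0.5]
gripper_width: 0.0856
grip_force: 0.0
```

```bash
python3 - <<'E'
from h import *
f=grab('top');W=cloud(f);z=W[...,2];print(f['obs']['ee_pos'],f['obs']['moment'])
E
```

```text
[ 0.55693526 -0.1826645   0.12815154] [ 0.00194908 -0.06082002  0.03409449]
```

Emit:
step_arm(commands=[{"linear": [-0.0005,0,-0.02],"twist": 0},{"linear": [0,0,-0.015],"twist": 0},{"linear": [0,0,-0.0075],"twist": 0},{"linear": [0,0,0],"twist": 0},{"linear": [0,0,0],"twist": 0}])

```text
t: 8.7
ee_pos: [0.5567, -0.1827, 0.0861]
ee_rot: [-179.9, -0.0, -77.0]
contact_force: [0.2, 0.4, 0.4]
gripper_width: 0.0854
grip_force: 0.0
```

Emit:
step_arm(commands=[{"linear": [0,0,0],"twist": 0},{"linear": [0,0,0],"twist": 0},{"linear": [0,0,0],"twist": 0},{"linear": [0,0,0],"twist": 0},{"linear": [0,0,0],"twist": 0},{"linear": [0,0,0],"twist": 0},{"linear": [0,0,0],"twist": 0},{"linear": [0,0,0],"twist": 0}], jaw=0, newtons=40)

```text
t: 9.7
ee_pos: [0.5575, -0.1824, 0.0859]
ee_rot: [-179.8, -0.0, -77.0]
contact_force: [4.5, 2.3, 0.2]
gripper_width: 0.0222
grip_force: 39.2
```

```bash
cat > st.py <<'E'
from h import *
o=bot.get_obs();print(o['t'],o['ee_pos'].round(4),o['ee_rot'].round(2),'F',o['contact_force'].round(2),'M',o['moment'].round(3),o['gripper_width'],o['grip_force'],o['joint_positions'].round(1))
E
python3 st.py
```

```text
9.7 [ 0.5575 -0.1824  0.0859] [-1.7985e+02 -3.0000e-02 -7.7030e+01] F [4.53 2.31 0.22] M [ 0.734 -1.767  0.053] 0.022153288619727395 39.24030125141144 [ -2.9  23.3  -3.1  -0.  -63.4  15.8]
```

Emit:
step_arm(commands=[{"linear": [0.0008,0.0003,0],"twist": 0},{"linear": [0,0,0],"twist": 0},{"linear": [0,0,0],"twist": 0}])

```text
t: 10.07
ee_pos: [0.5575, -0.1824, 0.0858]
ee_rot: [-179.9, -0.0, -77.0]
contact_force: [4.0, 1.3, 3.7]
gripper_width: 0.0221
grip_force: 39.5
```

```bash
python3 st.py
```

```text
10.075 [ 0.5575 -0.1824  0.0858] [-1.7994e+02 -3.0000e-02 -7.7040e+01] F [4.04 1.29 3.67] M [ 0.628 -1.271  0.044] 0.022149933021085266 39.523553252220154 [ -2.8  23.4  -3.1   0.  -63.5  15.8]
```

Emit:
step_arm(commands=[{"linear": [0,0,0],"twist": -0.05},{"linear": [0,0,0],"twist": -0.05},{"linear": [0,0,0],"twist": -0.05},{"linear": [0,0,0],"twist": -0.05},{"linear": [0,0,0],"twist": 0}])

```text
t: 10.7
ee_pos: [0.5579, -0.1823, 0.0859]
ee_rot: [-179.9, -0.0, -88.5]
contact_force: [3.7, 1.8, 3.5]
gripper_width: 0.0222
grip_force: 39.5
```

```bash
python3 st.py; python3 look.py; python3 -c "
from h import *
cv2.imwrite('pics/w4.png',pickle.load(open('wrist.pkl','rb'))['image'])"
```

```text
10.7 [ 0.5579 -0.1823  0.0859] [-1.7989e+02 -2.0000e-02 -8.8510e+01] F [3.7  1.78 3.47] M [ 0.618 -1.664  0.053] 0.022238133440914777 39.53274607658386 [ -2.8  23.4  -3.    0.  -63.5   4.3]
10.7 [ 0.5579 -0.1823  0.0859] [-1.7989e+02 -2.0000e-02 -8.8510e+01] 0.022238133440914777
fence 0
jaw 125 [20.8  3.9] ang 3.0 x [-3.2  7.1 17.3] y [27.  28.2 30.7] z 0.0399
fence(any) 0
block 0
jaw+rubber 118 [17.4  3.8] ang 2.0 x [-3.3  5.3 13.7] y [26.9 28.1 30.5] z 0.0399Traceback (most recent call last):
  File "look.py", line 14, in <module>
    zt=np.nanmax(z[br&(abs(J[...,0])<15)]);t=br&(abs(J[...,0])<20)&(z>np.nanpercentile(z[br&(abs(J[...,0])<20)],95)-.004);rect(t,'blocktop')
    res = np.fmax.reduce(a, axis=axis, out=out, **kwargs)
ValueError: zero-size array to reduction operation fmax which has no identity
```

View pics/w4.png

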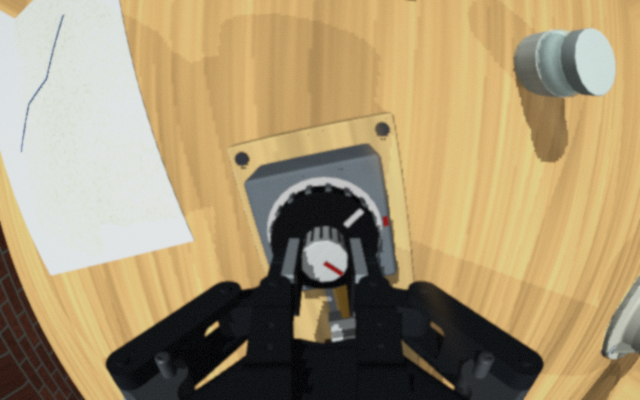

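The wrist view shows the knob's red line at (333,268) turning with the fingers. The white ring mark is at (354,217), and the ring is clear of the fingertips. Continue, tracking the mark, the jaw and the j6 torque.

Emit:
step_arm(commands=[{"linear": [0,0,0],"twist": -0.06},{"linear": [0,0,0],"twist": -0.06},{"linear": [0,0,0],"twist": -0.06},{"linear": [0,0,0],"twist": -0.06},{"linear": [0,0,0],"twist": -0.06},{"linear": [0,0,0],"twist": -0.06},{"linear": [0,0,0],"twist": 0}])

```text
t: 11.62
ee_pos: [0.5585, -0.1824, 0.0859]
ee_rot: [-179.8, 0.0, -109.1]
contact_force: [6.3, 1.2, 2.1]
gripper_width: 0.022
grip_force: 39.4
```

```bash
cat > tr.py <<'E'
from h import *
import sys
c=np.array([.5386,-.107]);a=np.radians(13.3);ex=np.array([np.cos(a),np.sin(a)]);ey=np.array([-ex[1],ex[0]])
def JJ(W): return np.stack([(W[...,:2]-c)@ex,(W[...,:2]-c)@ey],-1)*1000
def mark(f,W,n):
    J=JJ(W);im=f['image'];r=np.hypot(J[...,0],J[...,1]+78);z=W[...,2]
    m=(r>16)&(r<28.5)&(z>.072)&(z<.085)&(im.min(-1)>110)
    print(n,'mark',m.sum(),np.median(J[m],0).round(1) if m.sum() else '')
f=pickle.load(open('wrist.pkl','rb'));mark(f,wcloud(f),'wrist prev')
f=grab('wrist');mark(f,wcloud(f),'wrist');o=f['obs']
f=grab('scene');W=cloud(f);J=JJ(W);z=W[...,2];mark(f,W,'scene')
hsv=cv2.cvtColor(f['image'],cv2.COLOR_BGR2HSV)
for n,m in(('jaw',(hsv[...,1]<90)&(z>.034)&(z<.046)&(abs(J[...,0])<17)&(J[...,1]>15)&(J[...,1]<65)),('block',(hsv[...,0]<22)&(hsv[...,1]>100)&(z>.047)&(z<.058)&(abs(J[...,0])<40)&(J[...,1]>30)&(J[...,1]<100))):
    if m.sum()>5:print(n,m.sum(),'y',np.percentile(J[m][:,1],[2,50,98]).round(1),'x',np.percentile(J[m][:,0],[2,98]).round(1))
cv2.imwrite('pics/scene_now.png',cv2.resize(f['image'][120:260,230:430],None,fx=4,fy=4))
print('yaw',o['ee_rot'][2].round(2),'turned',np.radians(-77.04-o['ee_rot'][2]).round(3),'Mz',o['moment'][2].round(3),'tau',o['joint_efforts'].round(3),'F',o['contact_force'].round(1),'grip',o['grip_force'])
E
python3 tr.py
```

```text
wrist prev mark 128 [-17.8 -92.3]
wrist mark 138 [-17.6 -92.1]
scene mark 0 
jaw 59 y [25.4 38.8 44.7] x [-13.4  15.7]
block 276 y [49.9 65.6 79.5] x [-24.1  27.9]
yaw -109.14 turned 0.56 Mz 0.001 tau [ -1.854 -43.397  17.446   4.621  -2.226  -0.263] F [6.3 1.2 2.1] grip 39.40470099449158
```

View pics/scene_now.png

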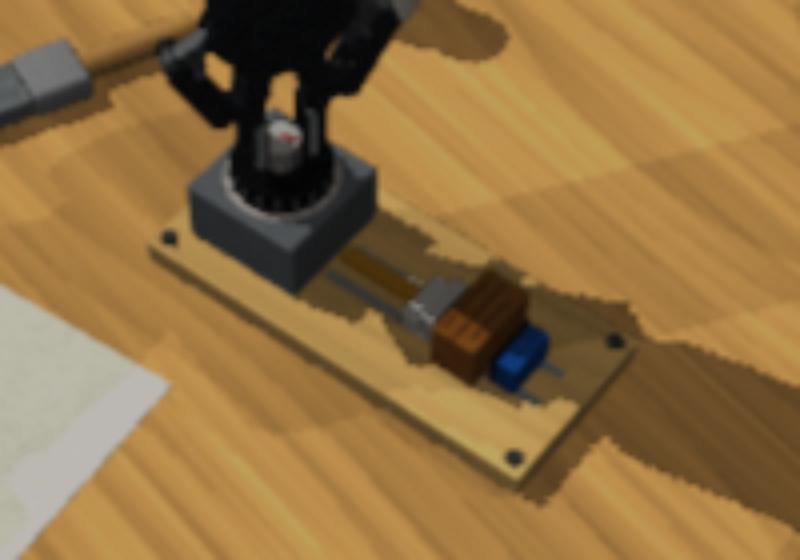

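Scene view: the jaw at (435,305) is just reaching the block at (480,325), with a small gap still to the fence at (520,355). Ring mark unchanged. Continue.

Emit:
step_arm(commands=[{"linear": [0.0007,0.0002,0],"twist": -0.05},{"linear": [0,0,0],"twist": -0.05},{"linear": [0,0,0],"twist": -0.05},{"linear": [0,0,0],"twist": -0.05},{"linear": [0,0,0],"twist": -0.05},{"linear": [0,0,0],"twist": 0}])

```text
t: 12.48
ee_pos: [0.5589, -0.1826, 0.0859]
ee_rot: [-179.8, 0.0, -123.5]
contact_force: [6.4, -0.1, 1.7]
gripper_width: 0.0221
grip_force: 39.4
```

```bash
python3 tr.py
```

```text
wrist prev mark 138 [-17.6 -92.1]
wrist mark 143 [-18.  -92.4]
scene mark 0 
jaw 52 y [27.5 41.2 46.2] x [-15.8  16.5]
block 275 y [51.6 66.6 80.6] x [-24.5  27.5]
yaw -123.46 turned 0.81 Mz 0.027 tau [ -1.061 -43.425  17.703   4.25   -2.038  -0.227] F [ 6.4 -0.1  1.7] grip 39.40979182720184
```

```bash
cat > tq.py <<'E'
from h import *
r=[]
for i in range(4):
    o=bot.get_obs();r.append([o['joint_efforts'][5],o['moment'][2]]);f=grab('scene')
W=cloud(f);z=W[...,2];c=np.array([.5386,-.107]);a=np.radians(13.3);J=np.stack([(W[...,:2]-c)@[np.cos(a),np.sin(a)],(W[...,:2]-c)@[-np.sin(a),np.cos(a)]],-1)*1000
hsv=cv2.cvtColor(f['image'],cv2.COLOR_BGR2HSV)
m=(hsv[...,0]<22)&(hsv[...,1]>100)&(z>.047)&(z<.058)&(abs(J[...,0])<40)&(J[...,1]>30)&(J[...,1]<100)
print('turned',np.radians(-77.04-o['ee_rot'][2]).round(3),'tau6,Mz',np.mean(r,0).round(3),np.std(r,0).round(3),'block',np.percentile(J[m][:,1],[2,98]).round(1),J[m][:,1].mean().round(2),'F',o['contact_force'].round(1))
E
python3 tq.py
```

```text
turned 0.81 tau6,Mz [-0.019  0.018] [0.004 0.02 ] block [51.9 80.7] 66.63 F [ 6.2 -0.6  2. ]
```

Emit:
step_arm(commands=[{"linear": [0,0,0],"twist": -0.03},{"linear": [0,0,0],"twist": -0.03},{"linear": [0,0,0],"twist": 0}])

```text
t: 13.15
ee_pos: [0.559, -0.1826, 0.0859]
ee_rot: [-179.8, 0.0, -126.9]
contact_force: [6.4, -0.8, 1.7]
gripper_width: 0.0218
grip_force: 39.4
```

```bash
python3 tq.py
```

```text
turned 0.87 tau6,Mz [-0.076  0.032] [0.05 0.01] block [52.5 81.1] 67.24 F [ 6.4 -0.7  2.2]
```

Emit:
step_arm(commands=[{"linear": [0,0,0],"twist": -0.03},{"linear": [0,0,0],"twist": -0.03},{"linear": [0,0,0],"twist": 0}])

```text
t: 13.72
ee_pos: [0.5591, -0.1826, 0.0859]
ee_rot: [-179.8, 0.1, -130.3]
contact_force: [6.0, -0.1, 1.4]
gripper_width: 0.0222
grip_force: 39.4
```

```bash
python3 tq.py
```

```text
turned 0.93 tau6,Mz [-0.077  0.058] [0.05  0.017] block [52.9 81.7] 68.08 F [6.4 0.6 1.8]
```

Emit:
step_arm(commands=[{"linear": [0,0,0],"twist": -0.03},{"linear": [0,0,0],"twist": -0.03}])

```text
t: 14.18
ee_pos: [0.5591, -0.1828, 0.0859]
ee_rot: [-179.8, 0.1, -133.8]
contact_force: [7.0, -0.9, 1.3]
gripper_width: 0.0218
grip_force: 39.3
```

```bash
python3 st.py; python3 tq.py
```

```text
14.175 [ 0.5591 -0.1828  0.0859] [-1.7983e+02  6.0000e-02 -1.3379e+02] F [ 7.03 -0.89  1.29] M [-0.297 -2.296  0.15 ] 0.021754724376807474 39.31814432144165 [ -2.8  23.5  -2.9   0.1 -63.5 -41. ]
turned 0.99 tau6,Mz [-0.05   0.095] [0.155 0.04 ] block [54.5 82.5] 68.89 F [ 6.4 -1.4  1.5]
```

Emit:
step_arm(commands=[{"linear": [0,0,0],"twist": -0.025},{"linear": [0,0,0],"twist": -0.025}])

```text
t: 14.62
ee_pos: [0.5592, -0.1828, 0.0859]
ee_rot: [-179.8, 0.1, -136.6]
contact_force: [6.9, -1.1, 0.1]
gripper_width: 0.0217
grip_force: 39.3
```

```bash
python3 st.py; python3 tq.py
```

```text
14.625 [ 0.5592 -0.1828  0.0859] [-1.7982e+02  7.0000e-02 -1.3664e+02] F [ 6.88 -1.08  0.12] M [-0.34  -2.387  0.127] 0.021709733500803328 39.30249631404877 [ -2.8  23.5  -2.9   0.1 -63.4 -43.8]
turned 1.04 tau6,Mz [-0.056  0.052] [0.125 0.057] block [54.5 83.4] 69.58 F [ 7.1 -0.4  1.4]
```

Emit:
step_arm(commands=[{"linear": [0,0,0],"twist": -0.025},{"linear": [0,0,0],"twist": -0.025}])

```text
t: 15.08
ee_pos: [0.5593, -0.1828, 0.0859]
ee_rot: [-179.8, 0.1, -139.5]
contact_force: [6.8, -1.3, 1.1]
gripper_width: 0.022
grip_force: 39.3
```

```bash
python3 st.py; python3 tq.py
```

```text
15.075 [ 0.5593 -0.1828  0.0859] [-1.7982e+02  8.0000e-02 -1.3950e+02] F [ 6.83 -1.31  1.08] M [-0.503 -2.435  0.106] 0.02198594142044314 39.284124970436096 [ -2.8  23.5  -2.9   0.1 -63.4 -46.7]
turned 1.09 tau6,Mz [-0.057  0.07 ] [0.125 0.028] block [54.8 83.8] 69.73 F [ 7.2 -1.4  1.1]
```

Emit:
step_arm(commands=[{"linear": [0,0,0],"twist": -0.02},{"linear": [0,0,0],"twist": -0.02}])

```text
t: 15.52
ee_pos: [0.5593, -0.1829, 0.086]
ee_rot: [-179.8, 0.1, -141.8]
contact_force: [7.8, -2.1, 1.6]
gripper_width: 0.022
grip_force: 39.3
```

```bash
python3 st.py; python3 tq.py
```

```text
15.525 [ 0.5593 -0.1829  0.086 ] [-1.7981e+02  9.0000e-02 -1.4179e+02] F [ 7.84 -2.14  1.61] M [-0.562 -2.52   0.113] 0.02199298626620408 39.2783921957016 [ -2.8  23.5  -2.9   0.1 -63.4 -49. ]
turned 1.13 tau6,Mz [-0.092  0.093] [0.094 0.017] block [55.  83.9] 69.79 F [ 7.5 -2.8  0.2]
```

Emit:
step_arm(commands=[{"linear": [0,0,0],"twist": -0.02},{"linear": [0,0,0],"twist": -0.02}])

```text
t: 15.98
ee_pos: [0.5594, -0.183, 0.0859]
ee_rot: [-179.8, 0.1, -144.1]
contact_force: [7.3, -2.2, 0.1]
gripper_width: 0.022
grip_force: 39.3
```

```bash
python3 st.py; python3 tq.py
```

```text
15.975 [ 0.5594 -0.183   0.0859] [-1.7981e+02  1.0000e-01 -1.4407e+02] F [ 7.3  -2.17  0.14] M [-0.625 -2.556  0.21 ] 0.0220187796765648 39.26400661468506 [ -2.8  23.5  -2.9   0.1 -63.4 -51.3]
turned 1.17 tau6,Mz [-0.122  0.129] [0.094 0.051] block [55.  83.8] 69.88 F [ 7.8 -1.7  1. ]
```

Emit:
step_arm(commands=[{"linear": [0,0,0],"twist": -0.02},{"linear": [0,0,0],"twist": -0.015}])

```text
t: 16.42
ee_pos: [0.5594, -0.183, 0.0859]
ee_rot: [-179.8, 0.1, -146.1]
contact_force: [7.8, -2.9, -0.8]
gripper_width: 0.0221
grip_force: 39.3
```

```bash
python3 st.py; python3 tq.py; python3 tr.py; python3 -c "
from h import *
a=cv2.imread('pics/w4.png')[180:320,250:400];b=pickle.load(open('wrist.pkl','rb'))['image'][180:320,250:400]
cv2.imwrite('pics/knob.png',cv2.resize(np.hstack([a,b]),None,fx=2.6,fy=2.6))"
```

```text
16.425 [ 0.5594 -0.183   0.0859] [-1.7981e+02  1.0000e-01 -1.4607e+02] F [ 7.82 -2.93 -0.79] M [-0.675 -2.566  0.223] 0.022113329369221106 39.25330460071564 [ -2.8  23.5  -2.9   0.1 -63.4 -53.3]
turned 1.204 tau6,Mz [-0.161  0.179] [0.057 0.03 ] block [55.3 83.9] 69.85 F [ 7.3 -1.8  0.6]
wrist prev mark 143 [-18.  -92.4]
wrist mark 146 [-17.9 -92.2]
scene mark 0 
jaw 51 y [33.3 44.7 49.9] x [-15.4  16.4]
block 278 y [54.8 69.8 84. ] x [-24.5  28.1]
yaw -146.05 turned 1.204 Mz 0.073 tau [ -0.393 -44.317  17.424   3.749  -2.636  -0.143] F [ 7.1 -2.8  0.9] grip 39.25941467285156
```

View pics/knob.png

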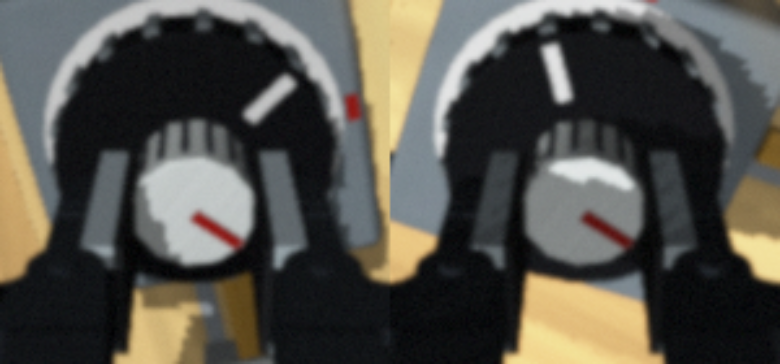

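The red line hasn't moved relative to the fingers (no slip) and the ring mark hasn't moved in the world. Turning torque of about 0.22 N m means roughly 10 N. Let go and lift.

Emit:
step_arm(commands=[{"linear": [0,0,0],"twist": 0},{"linear": [0,0,0],"twist": 0},{"linear": [0,0,0],"twist": 0},{"linear": [0,0,0],"twist": 0},{"linear": [0,0,0],"twist": 0},{"linear": [0,0,0.02],"twist": 0},{"linear": [0,0,0.04],"twist": 0},{"linear": [0,0,0.05],"twist": 0},{"linear": [0,0,0],"twist": 0},{"linear": [0,0,0],"twist": 0}], jaw=1)

```text
t: 17.98
ee_pos: [0.5575, -0.1818, 0.195]
ee_rot: [180.0, 0.0, -146.1]
contact_force: [-0.6, -0.6, -1.4]
gripper_width: 0.0854
grip_force: 0.0
```

```bash
python3 st.py; python3 tr.py; python3 tq.py
```

```text
17.975 [ 0.5575 -0.1818  0.195 ] [ 1.7996e+02  1.0000e-02 -1.4610e+02] F [-0.64 -0.56 -1.44] M [-0.004  0.014 -0.055] 0.08536956877797919 0.0 [ -2.8  19.5   7.7  -0.  -78.2 -53.3]
wrist prev mark 146 [-17.9 -92.2]
wrist mark 55 [-17.4 -91.9]
scene mark 0 
jaw 47 y [30.7 44.6 49.8] x [-12.8  16.7]
block 278 y [55.2 70.2 83.7] x [-24.3  28.2]
yaw -146.1 turned 1.205 Mz -0.055 tau [-2.8000e-02 -4.4762e+01  2.4550e+01  5.5340e+00  0.0000e+00  0.0000e+00] F [-0.6 -0.6 -1.4] grip 0.0
turned 1.205 tau6,Mz [0.    0.045] [0.    0.018] block [54.9 84. ] 69.87 F [-0.8 -0.4  0.1]
```

```bash
python3 -c "
from bench import bot
print(bot.job_done())"
```

```text
the job is handed in; nothing more can be done
None
```

I stood the middle-sized driftwood block square in the jig and pinched it to an estimated 10 N with the inner knob only. The pinch is judged from knob torque and turn, not measured directly. The ring mark stayed within measuring error, the arm is clear, and I've handed the job in; no verdict came back.

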